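# Slide the round tin round to the code reader

## Task

Bring the round tin to the bay next to the code reader, by sliding the tins round the tray from bay to bay into whichever bay is empty, and finish with the round tin squarely in the reader's bay and each square tin squarely in a bay of its own. The lids are only pressed on, so keep the tins flat on the tray: do not lift or tip them. Leave the other things on the bench where they are.

Things in the scene. Friction and masses are not known exactly. Their poses are not given: they have to be found in the camera images.
- tray: wood-rimmed tray fixed to the bench: outside 210 x 210 mm, rim 7 mm thick, 30 mm high; slick varnished floor 8 mm above the bench, 196 x 196 mm, four bays of 98 x 98 mm (2 x 2) with no walls between, a thin dark cross marks them; a tin has 3 mm play each side. A black code reader 75 mm tall stands outside the (+x,-y) corner. Origin: tray centre on the bench; x, y along its sides (x within 0.6 rad of world x), z up
- bay_scan (a point): floor centre of the reader's bay, the (+x, -y) quarter of the tray (centre 49 mm along each axis from the tray's centre), next to the code reader; at the start a square tin stands in it; height 8 mm above the bench; same axes as the tray
- bay_beside_far (a point): floor centre of the (+x, +y) bay, next to the reader's bay; at the start it holds either the round tin or a square tin; height 8 mm above the bench; same axes as the tray
- bay_beside_near (a point): floor centre of the (-x, -y) bay, next to the reader's bay; at the start it holds the other of these two; height 8 mm above the bench; same axes as the tray
- bay_diagonal (a point): floor centre of the (-x, +y) bay, diagonally opposite the reader's bay; empty at the start; height 8 mm above the bench; same axes as the tray
- round_tin_knob (a point): middle of the wooden knob of the round tin: steel, 92 mm across, 44 mm tall to its flat lid, with a round knob 28 mm across, 36 mm tall, in the middle of the lid; 0.3 to 0.7 kg. The point lies on the tin's centre line, 62 mm above its underside, 18 mm above the lid and 18 mm below the knob's top
- square_tin_a_knob (a point): middle of the wooden knob of the square tin that starts in the reader's bay: steel, 92 x 92 mm, 44 mm tall to its flat lid, with a square knob 26 x 26 mm, 36 mm tall, in the middle of the lid, sides parallel to the tin's and roughly to the tray's; 0.3 to 0.7 kg. The point lies on the tin's centre line, 62 mm above its underside, 18 mm above the lid and 18 mm below the knob's top
- square_tin_b_knob (a point): middle of the wooden knob of the other square tin: steel, 92 x 92 mm, 44 mm tall to its flat lid, with a square knob 26 x 26 mm, 36 mm tall, in the middle of the lid, sides parallel to the tin's and roughly to the tray's; 0.3 to 0.7 kg. The point lies on the tin's centre line, 62 mm above its underside, 18 mm above the lid and 18 mm below the knob's top
- tape: bystander, a grey tape dispenser 150 x 55 mm, about 90 mm tall; beside the tray on its +y side; origin at the centre of its underside
- jar: bystander, a white jar 64 mm across, 85 mm tall; beside the tray on its -y side; origin at the centre of its underside
- giftbox: bystander, a small gift box 64 x 89 mm, 48 mm tall; beyond the tray on its +x side; origin at the centre of its underside
- mug: bystander, a white mug 90 mm tall, 80 mm across; far left on the bench; origin at the centre of its underside
- stapler: bystander, a dark stapler 140 x 34 mm, 53 mm tall; left on the bench; origin at the centre of its underside
- basket: bystander, a white slatted basket 130 x 170 mm, 70 mm tall; far right on the bench; origin at the centre of its underside
There are look-alikes about, which are no part of the job. Leave any green or red look-alike of the part that bears square_tin_b_knob alone.

How it is judged:
By the outcome, as a careful person would: the job done as asked, in the order asked, and still so for the second after the job is handed in, with the robot touching nothing.
It also fails if it takes over 59 s, if anything falls off the work surface, if the arm or the gripper's body presses on something with over 40 N, if the wrist force passes 120 N, or if a joint passes its speed limit or range.

## Robot

A 7-joint arm with a two-finger parallel gripper is mounted at the origin on the work surface. World frame = base frame: x ahead of the robot, y to its left, z up, the work surface at z = 0. Lengths are in m, angles in rad, forces in N, time in s.
With the tool pointing down it reaches from about 0.4 to 0.9 m from the base axis. Payload 5.6 kg.
Tool frame: the origin (TCP) lies midway between the tips of the shut fingers; the grasp point (between the pads) lies behind it (robot.tcp_to_grasp is the x of the grasp point in the tool frame, in m); x points along the fingers, y is the direction in which the jaws open and shut, and the axes are right-handed (so a half turn about x gives the same grasp; the last joint's range is limited). The gripper opens to 92 mm and grips with 3 to 60 N. Pads are 20 mm wide; open, the fingers measure 128 mm over their backs; the gripper's body (75 mm by 189 mm) begins 69 mm behind the grasp point.
Start: joints at [-1.169, 0.468, -0.012, 1.603, 0.006, 1.071, -0.056], TCP at [0.28, 0.587, 0.179] pointing down, gripper open.
Joint ranges: [-2.53, 2.53], [-0.31, 2.02], [-1.57, 1.55], [0.28, 2.44], [-1.29, 4.43], [0.15, 1.84], [-2.92, 2.92]. Speed limits (rad/s): [2.57, 2.57, 3.14, 3.14, 3.14, 3.14, 3.14].

## Interface

Orientations are given as a rotation vector (axis times angle).
In Python, from bench import robot gives the robot as it stands.
- The arm moves only by the tool step_arm, never from a script. Its argument "series" is a list of rows, each a list of 2 entries, a list of its own where there are three numbers: the shift along the world's x, y, z in m, then the turn about the world's z in rad. A call has 1 to 12 rows; each row is the pose to reach, as a shift and turn from the pose commanded when the call began; what a row does not reach only later rows make up. A row lasts 1/8 s, in which the tool goes at most 62.5 mm and 10.7 degrees, less where a joint would pass 70% of its speed; a pose out of reach is approached as far as the arm can. A call with a gripper value outside its range is refused whole. "fingers" is the closure in counts, from 0 (fully open) to 255 (shut), set as the call begins (left out, the last holds). The fingers move at their own pace and stop on an object; the grip force is fixed at half the most. Time passes only in rows, so rows that repeat a pose let the fingers close. It gives the time, the measured TCP pose, the force and the opening at its end, in the units of the state.
- robot.state(): the state, without advancing time (a new reading comes with each control period).
- robot.camera(name): name is "scene" or "side" or "wrist"; returns (picture, depth): 420x560x3 uint8, red, green, blue; 420x560 float32, m along the optical axis (not along the pixel's ray), 0 where there is no reading.
- robot.camera_info(name): a dict with "fx", "fy", "cx", "cy" (pixels), "R" (3x3) and "t" (3): a world point X has camera coordinates R X + t. Camera axes: x right, y down, z forward; pixel columns grow to the right and rows downward; lengths in m; the calibration is good to about 2 mm. A picture is of the moment at which its call begins: read the wrist's pose just before it. camera_info takes no time and is no camera call; for the wrist camera it gives the pose at the moment of the call.
- robot.close_job(): hands the job in, once; it reports no verdict.
The state is a dict: "clock": time; "joints": joint angles; "joint_vel": joint speeds; "tau": joint torques, N m; "eef_pos": TCP position; "tool_rot": TCP orientation; "contact_force": force on the tool from outside, world axes, zero at the start; "moment": the same for the moment, N m; "opening": opening from 0.0 (shut) to 1.0 (fully open).
Only numpy, scipy, OpenCV 4.12 (cv2) and the standard library are available. Lean on these libraries where they do the work, as an engineer would, in place of code of your own. Each camera call takes 0.05 s, during which the arm holds its last target. There are 200 camera calls.

## Working session

There is one attempt and no reset: what is moved stays moved. The work goes in short steps, Python scripts to look and compute and a tool call to move; the robot and the scene stay as the last step left them, time stands still between calls to the robot, and variables do not carry over. Pictures are saved under pics/ and viewed, about 8 in all and at most 12, crops included, and the job is handed in when it is done.

Besides the shell and the picture viewer there is one more tool, called after ">>>" in YAML: its name, and indented under it one key for each argument. step_arm: Moves the arm, as the interface text tells. Its arguments: {"type":"object","properties":{"series":{"type":"array","items":{"type":"array"}},"fingers":{"type":"number"}},"required":["series"]}

```bash
mkdir -p pics; ls
python3 - <<'E'
from bench import robot
import cv2,numpy as np
print(robot.state(), robot.tcp_to_grasp)
a,d=robot.camera("scene"); b,e=robot.camera("side")
np.savez("v0.npz",a=a,d=d,b=b,e=e)
for n in("scene","side"):print(robot.camera_info(n))
cv2.imwrite("pics/scene0.png",a[...,::-1]);cv2.imwrite("pics/side0.png",b[...,::-1])
E
```

```text
pics
{'clock': 0.0, 'joints': array([-1.1689924 ,  0.46838494, -0.01162247,  1.60360977,  0.00599641,
        1.07141064, -0.05634105]), 'joint_vel': array([-0.00034307,  0.00021656,  0.00149398, -0.00101485,  0.00036868,
        0.00044386,  0.00063307]), 'tau': array([-2.28710310e-04, -5.20574498e+01, -1.29269832e-02, -2.43741739e+01,
       -5.66970510e-02,  1.71753613e-02,  1.52172593e-04]), 'eef_pos': array([0.27945915, 0.58614057, 0.17774112]), 'tool_rot': array([ 0.34752126,  1.54277471, -0.35029759]), 'contact_force': array([ 0.2532757 ,  1.26215857, -0.15472213]), 'moment': array([ 0.03154234,  0.00113111, -0.03590921]), 'opening': 1.0007828784162776} -0.0187
{'fx': 428.16983820063854, 'fy': 428.16983820063854, 'cx': 274.3258516602889, 'cy': 205.867292312891, 'R': array([[-0.68374771,  0.72970119, -0.005025  ],
       [ 0.46432915,  0.4297548 , -0.77440897],
       [-0.56292763, -0.53183361, -0.63266539]]), 't': array([ 0.39317251, -0.20204428,  1.82154605])}
{'fx': 509.10687029665024, 'fy': 509.10687029665024, 'cx': 279.7681299965248, 'cy': 202.6958442651551, 'R': array([[ 0.72352001, -0.69027004,  0.00678758],
       [-0.46503633, -0.4946565 , -0.73420444],
       [ 0.51015685,  0.52805513, -0.67889452]]), 't': array([-0.39316174,  0.33226269,  1.10343747])}
```

View pics/scene0.png

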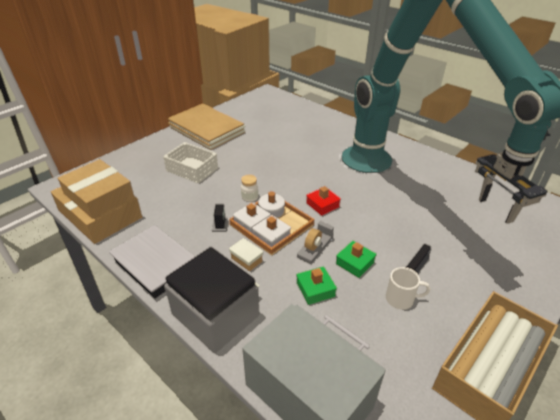

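View pics/side0.png

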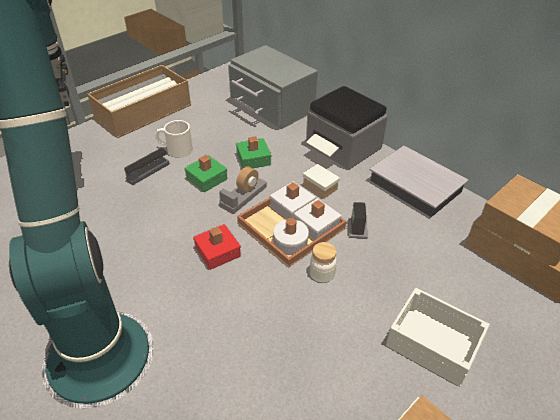

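The scene view shows the round tin at (270,203) in the −x,−y bay and square tins at (250,212) and (271,228). The −x,+y bay is empty, and the reader is at (219,216). The side view agrees: round tin (290,235), square tins (318,215) and (293,195), red and green decoys outside the tray.

Next I'll get a rough pose from depth.

```bash
cat > h.py <<'E'
import numpy as np,cv2
from bench import robot
def pts(d,i):
    v,u=np.indices(d.shape); c=np.stack([(u-i["cx"])/i["fx"]*d,(v-i["cy"])/i["fy"]*d,d],-1)
    return (c-np.array(i["t"]))@np.array(i["R"])
def comps(m,P,amin):
    n,l,s,c=cv2.connectedComponentsWithStats(m.astype(np.uint8))
    return [(l==k,s[k,4],c[k]) for k in range(1,n) if s[k,4]>=amin]
E
python3 - <<'E'
from h import *
z=np.load("v0.npz")
for n,p,d,lo in(("scene","a","d",(205,180,320,260)),("side","b","e",(190,160,380,290))):
    P=pts(z[d],robot.camera_info(n)); I=z[p]; h=cv2.cvtColor(I,cv2.COLOR_RGB2HSV)
    roi=np.zeros(I.shape[:2],bool); roi[lo[1]:lo[3],lo[0]:lo[2]]=1
    br=(h[...,0]<14)&(h[...,1]>120)&roi&(z[d]>0)
    for m,a,c in comps(br&(P[...,2]>.06)&(P[...,2]<.1),P,8): print(n,"knob",a,c,P[m].mean(0).round(4))
    for m,a,c in comps(br&(P[...,2]<.038)&(P[...,2]>.02),P,30):
        q=P[m][:,:2].astype(np.float32); print("rim",a,cv2.minAreaRect(q))
    for m,a,c in comps((h[...,2]<60)&(P[...,2]>.03)&roi,P,20): print("dark",a,c,P[m].mean(0).round(3))
E
```

```text
scene knob 32 [271.125 197.875] [ 0.5418 -0.0459  0.0744]
scene knob 36 [251.22222222 210.91666667] [ 0.6375 -0.0476  0.073 ]
scene knob 44 [271.63636364 224.25      ] [0.6399 0.0494 0.0732]
rim 47 ((0.4194367825984955, 0.04542837664484978), (0.07303382456302643, 0.007208704017102718), 75.7166748046875)
rim 49 ((0.49387484788894653, 0.07243822515010834), (0.08853958547115326, 0.03782926872372627), 61.42103576660156)
rim 37 ((0.6880665421485901, 0.053329259157180786), (0.07711805403232574, 0.008597180247306824), 84.26893615722656)
dark 149 [218.77852349 215.26845638] [ 0.719 -0.122  0.062]
dark 158 [212.89873418 255.13291139] [0.917 0.096 0.171]
side knob 18 [204.88888889 160.72222222] [0.531  0.3034 0.0781]
side knob 65 [293.15384615 186.93846154] [0.6305 0.0393 0.0853]
side knob 65 [318.35384615 204.78461538] [ 0.6276 -0.0575  0.0863]
side knob 72 [291.29166667 222.02777778] [ 0.5307 -0.0546  0.0867]
side knob 101 [215.26732673 232.48514851] [0.3736 0.0561 0.0768]
side knob 8 [292.375 228.875] [ 0.5266 -0.0632  0.0712]
rim 445 ((0.5801657438278198, -0.003852829337120056), (0.21204932034015656, 0.21053937077522278), 88.24364471435547)
rim 184 ((0.3493924140930176, 0.03923715278506279), (0.061391681432724, 0.11893626302480698), 35.08195495605469)
dark 23 [364.13043478 220.7826087 ] [ 0.693 -0.162  0.059]
```

Run:
```python
from h import *
from scipy.spatial.transform import Rotation as R
s=robot.state(); print(R.from_rotvec(s["tool_rot"]).as_matrix().round(3))
i=robot.camera_info("wrist"); print(i, (-i["R"].T@i["t"]), s["clock"])
```

```text
[[-0.001  0.43   0.903]
 [-0.001  0.903 -0.43 ]
 [-1.    -0.002  0.   ]]
{'fx': 315.9130675545276, 'fy': 315.9130675545276, 'cx': 280.84134171385364, 'cy': 206.95404123052006, 'R': array([[ 4.30096842e-01,  9.02782308e-01, -9.00326820e-04],
       [ 8.72222454e-01, -4.15280046e-01,  2.58399835e-01],
       [ 2.32904912e-01, -1.11922238e-01, -9.66037636e-01]]), 't': array([-0.64979791, -0.02928113,  0.39115291])} [0.21391425 0.61824489 0.38484965] 0.1
```

>>> step_arm:
  series:
    - [[0,0,0.1],0]
    - [[0.03,-0.05,0.16],0]
    - [[0.06,-0.1,0.2],0]
    - [[0.1,-0.16,0.2],0]
    - [[0.15,-0.22,0.2],0]
    - [[0.19,-0.28,0.2],0]
    - [[0.22,-0.34,0.2],0]
    - [[0.24,-0.4,0.2],0]
    - [[0.26,-0.46,0.2],0]
    - [[0.28,-0.52,0.2],0]
    - [[0.28,-0.57,0.2],0]
    - [[0.28,-0.587,0.2],0]

```text
clock: 1.6
eef_pos: [0.5554, 0.0212, 0.3783]
tool_rot: [0.349, 1.543, -0.349]
contact_force: [0.4, 0.2, 0.8]
opening: 1.006
```

>>> step_arm:
  series:
    - [[0,0,0],0.15]
    - [[0,0,0],0.3]
    - [[0,0,0],0.43]
    - [[0,0,0],0.43]
    - [[0,0,0],0.43]

```text
clock: 2.22
eef_pos: [0.5552, 0.0232, 0.3784]
tool_rot: [0.013, 1.571, -0.013]
contact_force: [-0.5, -0.2, -0.6]
opening: 1.001
```

```bash
cat > look.py <<'E'
import sys
from h import *
n=sys.argv[1]; s=robot.state(); i=robot.camera_info("wrist"); a,d=robot.camera("wrist")
np.savez(n+".npz",a=a,d=d,**i); cv2.imwrite("pics/"+n+".png",a[...,::-1]); print(s["clock"],s["eef_pos"],s["tool_rot"],s["opening"],s["contact_force"])
E
python3 look.py w1
```

```text
2.225 [0.55524404 0.02317436 0.37838983] [ 0.01330826  1.57113977 -0.01338069] 1.001150860196873 [-0.54185667 -0.2374694  -0.56780727]
```

View pics/w1.png

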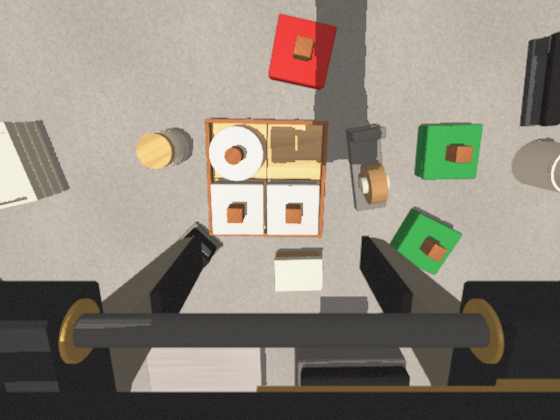

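The wrist view shows the tray at about (267,178), round tin (237,153), square tins (237,210) and (293,210), and the empty bay upper right. Image up is −x and image right is +y.

```bash
cat > meas.py <<'E'
import sys
from h import *
z=np.load(sys.argv[1]+".npz"); I=z["a"]; C=-z["R"].T@z["t"]
def ray(uv,h):
    uv=np.asarray(uv,float).reshape(-1,2)
    r=np.c_[(uv[:,0]-z["cx"])/z["fx"],(uv[:,1]-z["cy"])/z["fy"],np.ones(len(uv))]@z["R"]
    return (C+r*((h-C[2])/r[:,2])[:,None])[:,:2]
P=pts(z["d"],z); h=cv2.cvtColor(I,cv2.COLOR_RGB2HSV)
near=(abs(P[...,0]-.582)<.135)&(abs(P[...,1]+.003)<.135)
red=(h[...,1]>110)&((h[...,0]<13)|(h[...,0]>172))
def rect(m,hh,t):
    for k,a,c in comps(m,P,60):
        ct=max(cv2.findContours(k.astype(np.uint8),0,1)[0],key=cv2.contourArea)
        w=ray(ct,hh).astype(np.float32); r=cv2.minAreaRect(w); f=cv2.contourArea(w)/max(1e-9,r[1][0]*r[1][1])
        print(t,a,c.round(0),"ctr",np.round(r[0],4),"size",np.round(r[1],4),"ang",round(r[2],2),"fill",round(f,3),"P",np.median(P[k],0).round(4))
rect(near&red&(P[...,2]>.015)&(P[...,2]<.042),.03,"rim")
rect(near&(h[...,1]<60)&(h[...,2]>150)&(P[...,2]>.042)&(P[...,2]<.062),.052,"lid")
rect(near&red&(P[...,2]>.079)&(P[...,2]<.1),.088,"knob")
E
python3 meas.py w1
```

```text
rim 1312 [269. 162.] ctr [ 0.5813 -0.0036] size [0.2094 0.2093] ang 87.91 fill 0.063 P [0.5297 0.0203 0.0307]
lid 1995 [236. 152.] ctr [ 0.5314 -0.0516] size [0.0889 0.0896] ang 88.16 fill 0.783 P [ 0.5281 -0.0498  0.0528]
lid 2242 [238. 208.] ctr [ 0.6275 -0.0537] size [0.0917 0.0889] ang 89.03 fill 0.98 P [ 0.6215 -0.0516  0.0528]
lid 2263 [292. 208.] ctr [0.6301 0.0425] size [0.0915 0.0908] ang 89.03 fill 0.965 P [0.6246 0.0408 0.0529]
knob 225 [233. 155.] ctr [ 0.5304 -0.0504] size [0.0253 0.0248] ang 89.04 fill 0.776 P [ 0.5305 -0.0503  0.0887]
knob 236 [235. 214.] ctr [ 0.6264 -0.0533] size [0.0246 0.0277] ang 87.22 fill 0.842 P [ 0.6263 -0.053   0.0887]
knob 230 [293. 215.] ctr [0.6287 0.0427] size [0.0231 0.0257] ang 89.28 fill 0.967 P [0.6291 0.0427 0.0887]
```

>>> step_arm:
  series:
    - [[0.02,0.005,-0.05],-0.013]
    - [[0.04,0.01,-0.11],-0.013]
    - [[0.06,0.015,-0.16],-0.013]
    - [[0.074,0.0195,-0.21],-0.013]
    - [[0.074,0.0195,-0.238],-0.013]
    - [[0.074,0.0195,-0.238],-0.013]
    - [[0.074,0.0195,-0.238],-0.013]
  fingers: 115

```text
clock: 3.15
eef_pos: [0.6303, 0.0426, 0.142]
tool_rot: [0.023, 1.569, -0.022]
contact_force: [-0.7, 0.7, 0.1]
opening: 0.544
```

```bash
python3 look.py w2; python3 meas.py w2
```

```text
3.15 [0.63028207 0.04263487 0.14201935] [ 0.02250541  1.56864677 -0.02217599] 0.5444557704106515 [-0.71665139  0.65669828  0.11912945]
rim 3881 [256.  71.] ctr [ 0.5752 -0.0031] size [0.2093 0.1962] ang 87.95 fill 0.074 P [0.4845 0.0458 0.0305]
rim 350 [131. 136.] ctr [ 0.5623 -0.1009] size [0.013 0.042] ang 87.97 fill 0.553 P [ 0.5676 -0.1027  0.0303]
rim 120 [302. 246.] ctr [0.6874 0.0577] size [0.0617 0.0023] ang 88.37 fill 0.543 P [0.6867 0.0668 0.0311]
lid 7008 [173.  93.] ctr [ 0.5313 -0.0513] size [0.0905 0.0897] ang 88.38 fill 0.78 P [ 0.5308 -0.0477  0.0528]
lid 6400 [178. 197.] ctr [ 0.6282 -0.0538] size [0.0913 0.0896] ang 88.38 fill 0.917 P [ 0.6186 -0.0541  0.0529]
lid 153 [253. 181.] ctr [0.6115 0.0171] size [0.0055 0.0301] ang 85.02 fill 0.65 P [0.6108 0.0176 0.053 ]
lid 2465 [280. 229.] ctr [0.6585 0.0421] size [0.091  0.0345] ang 88.38 fill 0.777 P [0.6606 0.0413 0.0529]
knob 1041 [157.  91.] ctr [ 0.5319 -0.0497] size [0.0295 0.0257] ang 88.39 fill 0.763 P [ 0.5317 -0.05    0.0886]
knob 903 [169. 209.] ctr [ 0.6268 -0.0521] size [0.0278 0.0267] ang 88.38 fill 0.891 P [ 0.6265 -0.0522  0.0887]
knob 698 [280. 209.] ctr [0.6295 0.0427] size [0.0242 0.0267] ang 88.38 fill 0.908 P [0.6288 0.0425 0.0888]
```

View pics/w2.png

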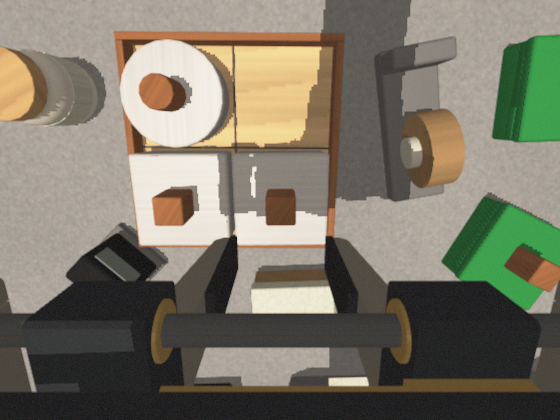

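Tray yaw is about −0.028 rad and the jaws now match it. Square tin b's knob is at (0.629, 0.0426), under the gripper, so I'll descend and grip.

>>> step_arm:
  series:
    - [[-0.001,0,-0.04],0]
    - [[-0.001,0,-0.07],0]
    - [[-0.001,0,-0.083],0]
    - [[-0.001,0,-0.083],0]
    - [[-0.001,0,-0.083],0]

```text
clock: 3.82
eef_pos: [0.6297, 0.0427, 0.0593]
tool_rot: [0.022, 1.568, -0.022]
contact_force: [0.1, 0.8, 0.1]
opening: 0.551
```

>>> step_arm:
  series:
    - [[0,0,0],0]
    - [[0,0,0],0]
    - [[0,0,0],0]
    - [[0,0,0],0]
  fingers: 255

```text
clock: 4.32
eef_pos: [0.6284, 0.0427, 0.0577]
tool_rot: [0.022, 1.571, -0.022]
contact_force: [-0.1, 0.5, 0.5]
opening: 0.137
```

```bash
python3 look.py w3; python3 meas.py w3
```

```text
4.325 [0.62840217 0.04268377 0.05767417] [ 0.02188788  1.5705841  -0.02181564] 0.13721389365800166 [-0.08455226  0.46020028  0.48926445]
rim 7499 [254.  50.] ctr [ 0.5776 -0.0033] size [0.2095 0.2014] ang 87.93 fill 0.077 P [0.4843 0.0501 0.0305]
rim 550 [ 80. 149.] ctr [ 0.5669 -0.0999] size [0.0156 0.0323] ang 87.93 fill 0.564 P [ 0.5712 -0.1024  0.0303]
lid 13194 [131.  83.] ctr [ 0.5313 -0.0512] size [0.0905 0.0899] ang 52.32 fill 0.78 P [ 0.5305 -0.0456  0.0528]
lid 9028 [133. 222.] ctr [ 0.6276 -0.0537] size [0.0911 0.09  ] ang 88.5 fill 0.796 P [ 0.612  -0.0608  0.0529]
lid 415 [237. 173.] ctr [0.5879 0.0145] size [0.029  0.0068] ang 88.41 fill 0.853 P [0.5875 0.0143 0.0527]
lid 1144 [235. 213.] ctr [0.6157 0.0119] size [0.0186 0.0339] ang 89.9 fill 0.873 P [0.6156 0.0118 0.053 ]
lid 428 [226. 262.] ctr [0.6557 0.0052] size [0.017  0.0239] ang 88.41 fill 0.549 P [0.6515 0.0022 0.0528]
lid 274 [336. 266.] ctr [0.6605 0.0813] size [0.0192 0.0124] ang 1.29 fill 0.589 P [0.6573 0.0829 0.0528]
lid 413 [280. 280.] ctr [0.6683 0.042 ] size [0.0172 0.0139] ang 88.4 fill 0.952 P [0.668  0.0418 0.0529]
knob 2438 [97. 80.] ctr [ 0.5319 -0.0492] size [0.031  0.0264] ang 88.42 fill 0.77 P [ 0.5315 -0.0496  0.0887]
knob 1913 [122. 249.] ctr [ 0.6263 -0.0514] size [0.0296 0.0277] ang 88.41 fill 0.907 P [ 0.6264 -0.0518  0.0887]
knob 916 [280. 246.] ctr [0.6287 0.0428] size [0.0249 0.0283] ang 88.41 fill 0.555 P [0.6253 0.0431 0.0888]
```

View pics/w3.png

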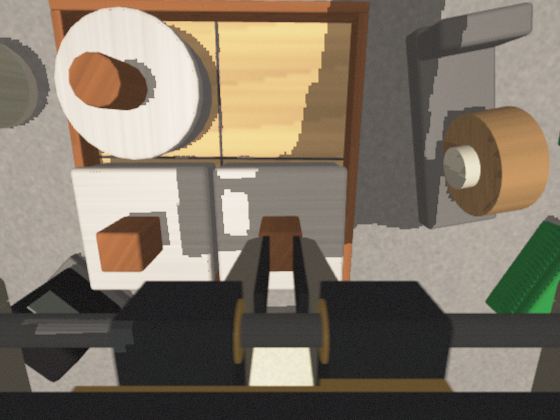

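Run:
```python
from h import *
s=robot.state();print(s["clock"],s["opening"],s["eef_pos"])
z=np.load("w3.npz")
for x in(.6284,.64,.65,.66):
  for h in(.0577,.076,.088):
    for y in(.03,.0427,.056):
        c=z["R"]@np.array([x,y,h])+z["t"]; print(x,h,y,(c[:2]/c[2]*z["fx"]+[z["cx"],z["cy"]]).round(0), c[2].round(3))
P=pts(z["d"],z)
for u,v in((265,245),(266,255),(297,245),(258,275),(310,275),(280,240),(280,265),(245,270),(315,270)):print(u,v,P[v,u].round(4))
```

```text
4.375 0.09599441167695422 [0.62835162 0.04268044 0.05760834]
0.6284 0.0577 0.03 [262. 232.] 0.219
0.6284 0.0577 0.0427 [280. 231.] 0.219
0.6284 0.0577 0.056 [299. 231.] 0.219
0.6284 0.076 0.03 [260. 241.] 0.201
0.6284 0.076 0.0427 [280. 241.] 0.201
0.6284 0.076 0.056 [301. 240.] 0.201
0.6284 0.088 0.03 [259. 249.] 0.19
0.6284 0.088 0.0427 [280. 248.] 0.189
0.6284 0.088 0.056 [302. 247.] 0.189
0.64 0.0577 0.03 [262. 247.] 0.222
0.64 0.0577 0.0427 [280. 247.] 0.222
0.64 0.0577 0.056 [299. 246.] 0.222
0.64 0.076 0.03 [261. 258.] 0.204
0.64 0.076 0.0427 [280. 258.] 0.204
0.64 0.076 0.056 [301. 257.] 0.204
0.64 0.088 0.03 [260. 266.] 0.193
0.64 0.088 0.0427 [280. 266.] 0.192
0.64 0.088 0.056 [302. 265.] 0.192
0.65 0.0577 0.03 [263. 260.] 0.224
0.65 0.0577 0.0427 [281. 260.] 0.224
0.65 0.0577 0.056 [299. 260.] 0.224
0.65 0.076 0.03 [261. 272.] 0.207
0.65 0.076 0.0427 [281. 272.] 0.207
0.65 0.076 0.056 [301. 271.] 0.207
0.65 0.088 0.03 [260. 281.] 0.195
0.65 0.088 0.0427 [281. 281.] 0.195
0.65 0.088 0.056 [302. 280.] 0.195
0.66 0.0577 0.03 [263. 273.] 0.227
0.66 0.0577 0.0427 [281. 273.] 0.227
0.66 0.0577 0.056 [300. 272.] 0.227
0.66 0.076 0.03 [262. 286.] 0.209
0.66 0.076 0.0427 [281. 286.] 0.209
0.66 0.076 0.056 [301. 285.] 0.209
0.66 0.088 0.03 [261. 296.] 0.198
0.66 0.088 0.0427 [281. 295.] 0.198
0.66 0.088 0.056 [302. 295.] 0.198
265 245 [0.6181 0.0352 0.1084]
266 255 [0.6179 0.0364 0.1218]
297 245 [0.6187 0.0522 0.1081]
258 275 [0.6175 0.034  0.1435]
310 275 [0.6174 0.0558 0.1448]
280 240 [0.6227 0.043  0.0896]
280 265 [0.6391 0.0425 0.0888]
245 270 [0.617  0.0281 0.1395]
315 270 [0.6183 0.0585 0.1386]
```

Run:
```python
from h import *
z=np.load("w3.npz");P=pts(z["d"],z)
for v in range(228,262,3):print(v,[tuple(P[v,u].round(3)) for u in(264,267,270,280,292,296)])
s=robot.state();i=robot.camera_info("wrist");a,d=robot.camera("wrist");print(s["opening"],robot.state()["opening"])
P=pts(d,i)
print()
for v in range(228,262,4):print(v,[tuple(P[v,u].round(3)) for u in(267,270,275,280,285,292)])
cv2.imwrite("pics/w4.png",cv2.resize(a[180:340,180:380,::-1],None,fx=3.5,fy=3.5))
```

```text
228 [(np.float64(0.617), np.float64(0.033), np.float64(0.083)), (np.float64(0.618), np.float64(0.035), np.float64(0.082)), (np.float64(0.618), np.float64(0.037), np.float64(0.082)), (np.float64(0.618), np.float64(0.043), np.float64(0.082)), (np.float64(0.618), np.float64(0.05), np.float64(0.082)), (np.float64(0.618), np.float64(0.053), np.float64(0.082))]
231 [(np.float64(0.617), np.float64(0.034), np.float64(0.088)), (np.float64(0.618), np.float64(0.035), np.float64(0.087)), (np.float64(0.618), np.float64(0.037), np.float64(0.088)), (np.float64(0.618), np.float64(0.043), np.float64(0.087)), (np.float64(0.618), np.float64(0.05), np.float64(0.087)), (np.float64(0.618), np.float64(0.053), np.float64(0.087))]
234 [(np.float64(0.619), np.float64(0.034), np.float64(0.088)), (np.float64(0.619), np.float64(0.035), np.float64(0.088)), (np.float64(0.619), np.float64(0.037), np.float64(0.09)), (np.float64(0.619), np.float64(0.043), np.float64(0.089)), (np.float64(0.62), np.float64(0.05), np.float64(0.088)), (np.float64(0.62), np.float64(0.053), np.float64(0.088))]
237 [(np.float64(0.618), np.f
[... 5740 characters left out ...]
4(0.617), np.float64(0.037), np.float64(0.124)), (np.float64(0.617), np.float64(0.038), np.float64(0.124)), (np.float64(0.634), np.float64(0.04), np.float64(0.088)), (np.float64(0.633), np.float64(0.043), np.float64(0.089)), (np.float64(0.633), np.float64(0.046), np.float64(0.089)), (np.float64(0.618), np.float64(0.049), np.float64(0.123))]
260 [(np.float64(0.618), np.float64(0.037), np.float64(0.128)), (np.float64(0.618), np.float64(0.039), np.float64(0.128)), (np.float64(0.636), np.float64(0.04), np.float64(0.089)), (np.float64(0.635), np.float64(0.043), np.float64(0.089)), (np.float64(0.636), np.float64(0.046), np.float64(0.089)), (np.float64(0.618), np.float64(0.049), np.float64(0.128))]
```

View pics/w4.png

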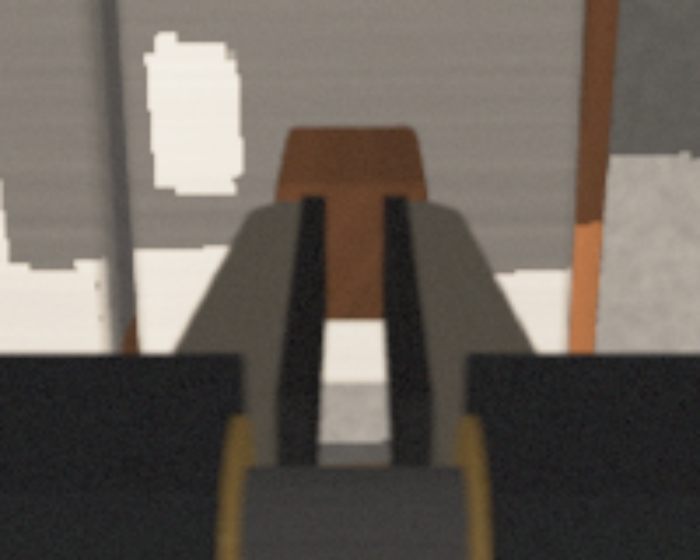

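The fingers are closing above the knob: the tips show at z≈0.095 by depth, while eef z is 0.058. I'll check that offset against the earlier view.

Run:
```python
from h import *
for n,e in(("w1",.3784),("w2",.142),("w3",.0577)):
    z=np.load(n+".npz");P=pts(z["d"],z);h=cv2.cvtColor(z["a"],cv2.COLOR_RGB2HSV)
    # finger pixels: depth < 0.21 above body rows
    m=(z["d"]>0)&(z["d"]<.21); m[285:]=0; m&=P[...,2]>e+.01
    q=P[m]; k=q[:,2].argsort()[:200]; print(n,m.sum(),np.percentile(q[:,2],[0,1,3,10]).round(4), "offset",(np.percentile(q[:,2],1)-e).round(4), np.sort(z["d"][m])[-5:])
s=robot.state();print(s["opening"],s["eef_pos"])
```

```text
w1 5482 [0.4143 0.4162 0.4185 0.425 ] offset 0.0378 [0.1851054  0.18542431 0.18552238 0.1855235  0.18587121]
w2 4804 [0.1773 0.18   0.1824 0.1898] offset 0.038 [0.18395638 0.18403524 0.18428342 0.18429138 0.18460074]
w3 17520 [0.0677 0.0682 0.0692 0.0739] offset 0.0105 [0.20953648 0.20961352 0.20979106 0.20983358 0.20991862]
0.05062374056405421 [0.62833563 0.04266285 0.05757258]
```

The tips sit about 37 mm above the reported TCP in all three views, and nothing was gripped. I'll reopen, lower a further 34 mm, then check force and image.

>>> step_arm:
  series:
    - [[0,0,0.03],0]
    - [[0,0,0.03],0]
    - [[0,0,0.03],0]
    - [[0,0,0.03],0]
    - [[0,0,0.03],0]
    - [[0,0,0.03],0]
  fingers: 115

```text
clock: 5.18
eef_pos: [0.6282, 0.0426, 0.0872]
tool_rot: [0.022, 1.571, -0.022]
contact_force: [-0.7, -0.3, -0.0]
opening: 0.55
```

>>> step_arm:
  series:
    - [[0,0,-0.02],0]
    - [[0,0,-0.04],0]
    - [[0,0,-0.053],0]
    - [[0,0,-0.06],0]
    - [[0,0,-0.063],0]
    - [[0,0,-0.063],0]

```text
clock: 5.92
eef_pos: [0.6286, 0.0426, 0.0247]
tool_rot: [0.022, 1.57, -0.022]
contact_force: [-0.1, -0.1, 0.8]
opening: 0.549
```

>>> step_arm:
  series:
    - [[0,0,0],0]
    - [[0,0,0],0]
    - [[0,0,0],0]
    - [[0,0,0],0]
    - [[0,0,0],0]
  fingers: 255

```text
clock: 6.55
eef_pos: [0.6286, 0.0426, 0.025]
tool_rot: [0.022, 1.57, -0.022]
contact_force: [-0.8, -0.5, 3.1]
opening: 0.277
```

```bash
python3 look.py w5; python3 meas.py w5
python3 - <<'E'
from h import *
z=np.load("w5.npz");P=pts(z["d"],z)
for v in range(225,265,5):print(v,[P[v,u].round(3).tolist() for u in(250,262,280,300)])
E
```

```text
6.55 [0.62861641 0.04264774 0.02499634] [ 0.02205671  1.57013075 -0.02183672] 0.27714751935963655 [-0.75207328 -0.47438349  3.10083159]
rim 307 [20.  9.] ctr [ 0.4889 -0.1016] size [0.0097 0.0197] ang 44.24 fill 0.396 P [ 0.4894 -0.1006  0.0306]
rim 3206 [365. 110.] ctr [0.5772 0.0758] size [0.053 0.174] ang 88.43 fill 0.133 P [0.546  0.0976 0.0306]
rim 674 [ 50. 156.] ctr [ 0.5696 -0.0995] size [0.017  0.0275] ang 87.92 fill 0.577 P [ 0.5731 -0.1022  0.0302]
lid 16814 [107.  80.] ctr [ 0.5352 -0.0516] size [0.0904 0.0827] ang 88.43 fill 0.816 P [ 0.5353 -0.043   0.0528]
lid 8307 [ 94. 218.] ctr [ 0.6269 -0.0546] size [0.0897 0.09  ] ang 88.12 fill 0.367 P [ 0.6031 -0.0696  0.0529]
lid 632 [224. 182.] ctr [0.5889 0.0147] size [0.0319 0.0094] ang 88.41 fill 0.637 P [0.5875 0.0103 0.0526]
lid 1252 [219. 230.] ctr [0.6188 0.007 ] size [0.0163 0.032 ] ang 89.85 fill 0.867 P [0.6166 0.0066 0.0529]
lid 735 [281. 306.] ctr [0.6679 0.0423] size [0.0363 0.013 ] ang 88.4 fill 0.655 P [0.6694 0.0422 0.053 ]
knob 3868 [55. 69.] ctr [ 0.5318 -0.0488] size [0.0319 0.0267] ang 79.76 fill 0.767 P [ 
[... 317 characters left out ...]
 [0.615, 0.055, 0.053]]
230 [[0.618, 0.025, 0.053], [0.618, 0.032, 0.052], [0.618, 0.043, 0.053], [0.618, 0.055, 0.054]]
235 [[0.621, 0.025, 0.053], [0.617, 0.033, 0.063], [0.617, 0.043, 0.064], [0.618, 0.054, 0.062]]
240 [[0.617, 0.027, 0.07], [0.617, 0.033, 0.071], [0.618, 0.043, 0.07], [0.618, 0.054, 0.071]]
245 [[0.618, 0.027, 0.077], [0.617, 0.034, 0.078], [0.617, 0.043, 0.078], [0.618, 0.054, 0.077]]
250 [[0.617, 0.028, 0.085], [0.617, 0.034, 0.085], [0.618, 0.043, 0.084], [0.618, 0.053, 0.085]]
255 [[0.618, 0.029, 0.089], [0.619, 0.034, 0.088], [0.619, 0.043, 0.088], [0.619, 0.053, 0.088]]
260 [[0.618, 0.029, 0.094], [0.556, 0.045, 0.232], [0.621, 0.043, 0.089], [0.621, 0.053, 0.089]]
```

Gripped now: opening 25.5 mm and only 3 N vertical. I'll slide square tin b into the empty bay.

>>> step_arm:
  series:
    - [[-0.005,0,0],0]
    - [[-0.015,0.0005,0],0]
    - [[-0.027,0.001,0],0]
    - [[-0.04,0.0015,0],0]
    - [[-0.053,0.002,0],0]
    - [[-0.066,0.0028,0],0]
    - [[-0.078,0.0034,0],0]
    - [[-0.087,0.0038,0],0]
    - [[-0.093,0.004,0],0]
    - [[-0.0945,0.004,0],0]
    - [[-0.0945,0.004,0],0]
    - [[-0.0945,0.004,0],0]

```text
clock: 8.1
eef_pos: [0.5335, 0.0469, 0.0249]
tool_rot: [0.022, 1.571, -0.021]
contact_force: [1.1, 0.5, 7.5]
opening: 0.284
```

>>> step_arm:
  series:
    - [[0,0,0],0]
    - [[0,0,0],0]
    - [[0,0,0],0]
    - [[0,0,0.03],0]
    - [[0,0,0.075],0]
    - [[0.03,-0.03,0.1],0]
    - [[0.06,-0.065,0.1],0]
    - [[0.093,-0.0993,0.1],0]
    - [[0.093,-0.0993,0.1],0]
    - [[0.093,-0.0993,0.1],0]
  fingers: 115

```text
clock: 9.35
eef_pos: [0.6258, -0.052, 0.1238]
tool_rot: [0.022, 1.573, -0.021]
contact_force: [0.6, 0.6, -0.7]
opening: 0.552
```

```bash
python3 look.py w6; python3 meas.py w6
```

```text
9.35 [ 0.62579829 -0.05199765  0.12375208] [ 0.02233614  1.5728055  -0.02134916] 0.5518444084842676 [ 0.56849059  0.55834759 -0.68912456]
rim 3431 [284.  71.] ctr [ 0.5714 -0.0029] size [0.2092 0.1889] ang 87.95 fill 0.058 P [ 0.4829 -0.0753  0.0307]
rim 1866 [414. 219.] ctr [0.6365 0.0603] size [0.0781 0.1042] ang 87.9 fill 0.238 P [0.6607 0.0924 0.0302]
lid 7629 [273.  92.] ctr [ 0.529  -0.0554] size [0.0811 0.0908] ang 59.47 fill 0.782 P [ 0.5264 -0.0562  0.0529]
lid 2311 [438. 104.] ctr [0.5367 0.08  ] size [0.0248 0.0895] ang 88.38 fill 0.665 P [0.5442 0.0833 0.0529]
lid 169 [248. 186.] ctr [ 0.6088 -0.0799] size [0.0045 0.0303] ang 87.03 fill 0.806 P [ 0.6063 -0.0798  0.0529]
lid 2592 [279. 238.] ctr [ 0.6553 -0.0547] size [0.0908 0.0347] ang 88.4 fill 0.729 P [ 0.6579 -0.0523  0.053 ]
knob 1106 [277.  92.] ctr [ 0.5318 -0.0512] size [0.0255 0.026 ] ang 88.43 fill 0.798 P [ 0.5315 -0.0512  0.0889]
knob 1188 [411.  94.] ctr [0.5358 0.0453] size [0.0287 0.0247] ang 88.42 fill 0.927 P [0.5355 0.0448 0.0887]
knob 829 [278. 217.] ctr [ 0.6264 -0.0536] size [0.0243 0.0268] ang 88.41 fill 0.908 P [ 0.6261 -0.0537  0.0888]
```

View pics/w6.png

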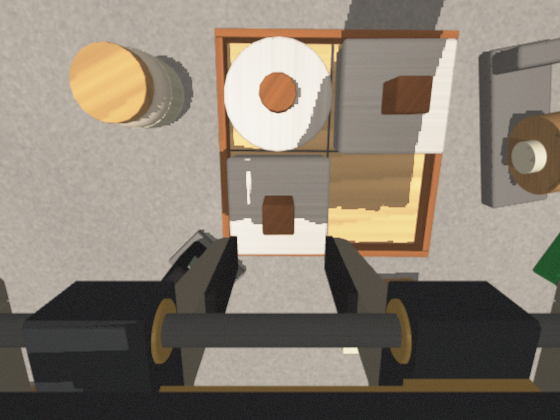

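Square tin b now sits at (410,95) in the diagonal bay and the far bay is clear. The knob of square tin a is under the gripper at (278,215).

>>> step_arm:
  series:
    - [[0.0005,-0.0015,-0.04],0]
    - [[0.0005,-0.0015,-0.075],0]
    - [[0.0005,-0.0015,-0.09],0]
    - [[0.0005,-0.0015,-0.098],0]
    - [[0.0005,-0.0015,-0.098],0]

```text
clock: 10.02
eef_pos: [0.6277, -0.0538, 0.0271]
tool_rot: [0.022, 1.57, -0.021]
contact_force: [-1.0, -0.4, 0.5]
opening: 0.549
```

>>> step_arm:
  series:
    - [[0,0,0],0]
    - [[0,0,0],0]
    - [[0,0,0],0]
    - [[0,0,0],0]
    - [[0,0,0],0]
  fingers: 255

```text
clock: 10.65
eef_pos: [0.6278, -0.0542, 0.0273]
tool_rot: [0.022, 1.57, -0.022]
contact_force: [-0.9, 0.9, 5.9]
opening: 0.279
```

>>> step_arm:
  series:
    - [[0.002,0.001,0],0]
    - [[0.003,0.005,0],0]
    - [[0.003,0.014,0],0]
    - [[0.0032,0.026,0],0]
    - [[0.0035,0.039,0],0]
    - [[0.004,0.052,0],0]
    - [[0.0042,0.065,0],0]
    - [[0.0045,0.078,0],0]
    - [[0.0047,0.088,0],0]
    - [[0.005,0.095,0],0]
    - [[0.005,0.0972,0],0]
    - [[0.005,0.0972,0],0]

```text
clock: 12.15
eef_pos: [0.6332, 0.0429, 0.0273]
tool_rot: [0.022, 1.569, -0.022]
contact_force: [-0.1, -2.3, 5.8]
opening: 0.281
```

>>> step_arm:
  series:
    - [[0,0,0],0]
    - [[0,0,0],0]
    - [[0,0,0],0]
    - [[0,0,0],0]
    - [[0,0,0.03],0]
    - [[0,0,0.07],0]
    - [[-0.03,-0.03,0.1],0]
    - [[-0.06,-0.06,0.1],0]
    - [[-0.1,-0.094,0.1],0]
    - [[-0.1,-0.094,0.1],0]
    - [[-0.1,-0.094,0.1],0]
  fingers: 115

```text
clock: 13.52
eef_pos: [0.533, -0.0504, 0.127]
tool_rot: [0.022, 1.57, -0.021]
contact_force: [0.2, 0.8, -0.6]
opening: 0.549
```

```bash
python3 look.py w7; python3 meas.py w7
```

```text
13.525 [ 0.53303564 -0.05042816  0.12695629] [ 0.02223811  1.56950866 -0.02131731] 0.54910368987796 [ 0.23561162  0.79594117 -0.56519263]
rim 2240 [306. 155.] ctr [ 0.5248 -0.0011] size [0.2099 0.0979] ang 88.42 fill 0.088 P [ 0.4813 -0.0414  0.0308]
rim 164 [232. 300.] ctr [ 0.6411 -0.1058] size [0.0084 0.0363] ang 88.05 fill 0.552 P [ 0.6461 -0.1051  0.0306]
lid 5723 [278. 200.] ctr [ 0.5314 -0.0514] size [0.0882 0.0882] ang 88.4 fill 0.78 P [ 0.5261 -0.0526  0.0529]
lid 7093 [385. 200.] ctr [0.5352 0.0467] size [0.0914 0.0903] ang 88.45 fill 0.925 P [0.5266 0.0424 0.053 ]
lid 1318 [398. 267.] ctr [0.6028 0.0585] size [0.0616 0.0299] ang 88.4 fill 0.701 P [0.5987 0.063  0.0529]
lid 68 [332. 306.] ctr [ 0.6385 -0.0018] size [0.0202 0.0059] ang 13.29 fill 0.462 P [ 0.6418 -0.001   0.0525]
knob 750 [279. 211.] ctr [ 0.5297 -0.0512] size [0.026  0.0286] ang 88.41 fill 0.74 P [ 0.5293 -0.0512  0.0888]
knob 931 [398. 213.] ctr [0.5341 0.0455] size [0.0287 0.027 ] ang 88.41 fill 0.913 P [0.5335 0.0451 0.0887]
```

View pics/w7.png

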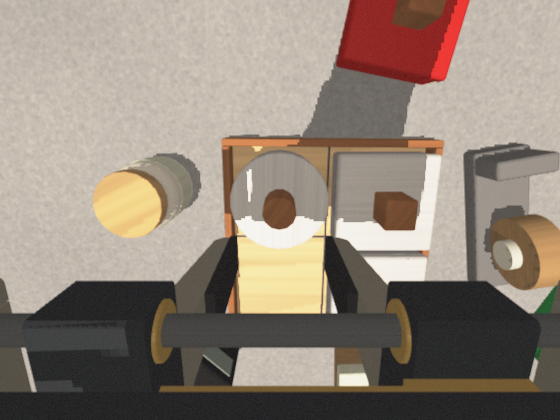

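The scan bay is clear, square tin a is in the far bay at about (385,285), and the round knob is under the gripper at (279,210).

>>> step_arm:
  series:
    - [[-0.002,-0.001,-0.04],0]
    - [[-0.002,-0.001,-0.075],0]
    - [[-0.002,-0.001,-0.092],0]
    - [[-0.002,-0.001,-0.1],0]
    - [[-0.002,-0.001,-0.1],0]

```text
clock: 14.2
eef_pos: [0.5309, -0.0518, 0.0267]
tool_rot: [0.022, 1.57, -0.022]
contact_force: [-0.5, -0.2, 0.0]
opening: 0.548
```

>>> step_arm:
  series:
    - [[0,0,0],0]
    - [[0,0,0],0]
    - [[0,0,0],0]
    - [[0,0,0],0]
    - [[0,0,0],0]
  fingers: 255

```text
clock: 14.82
eef_pos: [0.531, -0.0519, 0.0273]
tool_rot: [0.022, 1.569, -0.022]
contact_force: [-1.2, 0.2, 5.9]
opening: 0.299
```

>>> step_arm:
  series:
    - [[0.005,0,0],0]
    - [[0.015,-0.0005,0],0]
    - [[0.027,-0.0007,0],0]
    - [[0.04,-0.001,0],0]
    - [[0.053,-0.0013,0],0]
    - [[0.066,-0.0017,0],0]
    - [[0.079,-0.002,0],0]
    - [[0.089,-0.0023,0],0]
    - [[0.095,-0.0025,0],0]
    - [[0.097,-0.0025,0],0]
    - [[0.097,-0.0025,0],0]
    - [[0.097,-0.0025,0],0]

```text
clock: 16.32
eef_pos: [0.6267, -0.0546, 0.0273]
tool_rot: [0.022, 1.572, -0.022]
contact_force: [-3.2, -0.4, 7.4]
opening: 0.299
```

>>> step_arm:
  series:
    - [[0,0,0],0]
    - [[0,0,0],0]
    - [[0,0,0],0]
    - [[0,0,0],0]
    - [[0,0,0.03],0]
    - [[0,0,0.07],0]
    - [[0,0.01,0.13],0]
    - [[-0.03,0.04,0.19],0]
    - [[-0.06,0.06,0.25],0]
    - [[-0.06,0.06,0.27],0]
    - [[-0.06,0.06,0.27],0]
    - [[-0.06,0.06,0.27],0]
  fingers: 115

```text
clock: 17.82
eef_pos: [0.5669, 0.0054, 0.2957]
tool_rot: [0.022, 1.572, -0.022]
contact_force: [-0.4, -0.3, -0.3]
opening: 0.551
```

```bash
python3 look.py w8; python3 meas.py w8
```

```text
17.825 [0.56694438 0.00539777 0.29573754] [ 0.02194743  1.57176165 -0.02213116] 0.551251097019157 [-0.35419487 -0.27005988 -0.28913547]
rim 1675 [263. 152.] ctr [ 0.5776 -0.0034] size [0.2094 0.2023] ang 88.02 fill 0.067 P [ 0.5142 -0.0525  0.0307]
rim 163 [262. 244.] ctr [ 0.6789 -0.036 ] size [0.0625 0.0102] ang 88.4 fill 0.531 P [ 0.6807 -0.0241  0.0304]
lid 3475 [308. 150.] ctr [0.5352 0.047 ] size [0.091  0.0893] ang 88.4 fill 0.95 P [0.5294 0.0427 0.0528]
lid 2263 [242. 213.] ctr [ 0.6254 -0.0536] size [0.0902 0.0878] ang 62.64 fill 0.768 P [ 0.6196 -0.0505  0.0528]
lid 2915 [306. 215.] ctr [0.6329 0.0436] size [0.0903 0.0887] ang 88.4 fill 0.948 P [0.6241 0.0389 0.0529]
knob 347 [311. 154.] ctr [0.5349 0.047 ] size [0.0249 0.0261] ang 89.4 fill 0.918 P [0.5347 0.0471 0.0888]
knob 293 [239. 223.] ctr [ 0.6249 -0.0531] size [0.0248 0.029 ] ang 86.87 fill 0.759 P [ 0.6258 -0.0532  0.0887]
knob 331 [309. 225.] ctr [0.6312 0.0433] size [0.0249 0.0277] ang 89.3 fill 0.862 P [0.6307 0.0431 0.0886]
```

View pics/w8.png

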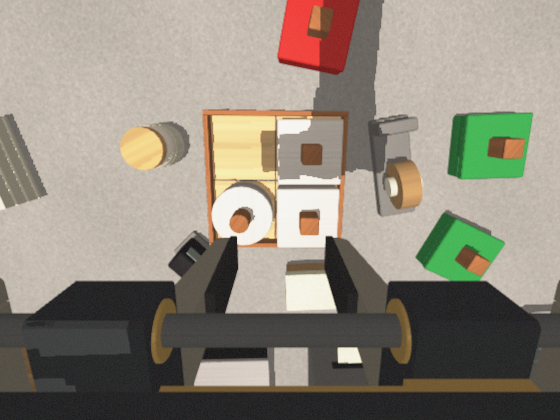

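The round tin is 3 mm short of centre: measured at x=0.6255, bay centre 0.6288. The square tins are within about 1 mm. I'll regrip the round tin and nudge it.

>>> step_arm:
  series:
    - [[0.02,-0.02,-0.05],0]
    - [[0.04,-0.04,-0.1],0]
    - [[0.059,-0.059,-0.15],0]
    - [[0.059,-0.059,-0.17],0]
    - [[0.059,-0.059,-0.21],0]
    - [[0.059,-0.059,-0.25],0]
    - [[0.059,-0.059,-0.264],0]
    - [[0.059,-0.059,-0.2685],0]
    - [[0.059,-0.059,-0.2685],0]

```text
clock: 19.0
eef_pos: [0.6273, -0.0533, 0.0293]
tool_rot: [0.022, 1.569, -0.022]
contact_force: [0.5, -0.2, 0.8]
opening: 0.549
```

>>> step_arm:
  series:
    - [[0,0,0],0]
    - [[0,0,0],0]
    - [[0,0,0],0]
    - [[0,0,0],0]
    - [[0,0,0],0]
  fingers: 255

```text
clock: 19.62
eef_pos: [0.6269, -0.0537, 0.029]
tool_rot: [0.022, 1.569, -0.022]
contact_force: [-1.2, -0.2, 5.6]
opening: 0.294
```

>>> step_arm:
  series:
    - [[0.001,0,0],0]
    - [[0.002,0,0],0]
    - [[0.003,0,0],0]
    - [[0.004,0,0],0]
    - [[0.004,0,0],0]
    - [[0.004,0,0],0]

```text
clock: 20.38
eef_pos: [0.6294, -0.0536, 0.029]
tool_rot: [0.023, 1.573, -0.022]
contact_force: [-4.9, 0.3, 9.3]
opening: 0.296
```

>>> step_arm:
  series:
    - [[0.001,0,0],0]
    - [[0.001,0,0],0]
    - [[0.001,0,0],0]

```text
clock: 20.75
eef_pos: [0.6304, -0.0535, 0.029]
tool_rot: [0.022, 1.573, -0.022]
contact_force: [-4.5, -0.4, 8.5]
opening: 0.295
```

>>> step_arm:
  series:
    - [[0,0,0],0]
    - [[0,0,0],0]
    - [[0,0,0],0]
    - [[0,0,0],0]
    - [[0,0,0.03],0]
    - [[0,0,0.07],0]
    - [[0,0.01,0.13],0]
    - [[-0.03,0.04,0.19],0]
    - [[-0.06,0.06,0.25],0]
    - [[-0.06,0.06,0.27],0]
    - [[-0.06,0.06,0.27],0]
    - [[-0.06,0.06,0.27],0]
  fingers: 115

```text
clock: 22.25
eef_pos: [0.5709, 0.0064, 0.2972]
tool_rot: [0.022, 1.572, -0.022]
contact_force: [0.0, 0.4, -0.2]
opening: 0.549
```

```bash
python3 look.py w9; python3 meas.py w9
```

```text
22.25 [0.57094486 0.0063823  0.29724124] [ 0.02201066  1.57174066 -0.02217484] 0.549043778981184 [ 0.03915384  0.40640857 -0.19692802]
rim 1768 [261. 151.] ctr [ 0.5809 -0.0036] size [0.2095 0.2087] ang 87.84 fill 0.069 P [ 0.5183 -0.0573  0.0306]
rim 109 [267. 241.] ctr [ 0.6787 -0.0228] size [0.0353 0.0102] ang 88.4 fill 0.661 P [ 0.6798 -0.0181  0.0304]
lid 3559 [307. 147.] ctr [0.5356 0.0466] size [0.0908 0.0908] ang 88.81 fill 0.952 P [0.5304 0.0438 0.0529]
lid 2973 [305. 213.] ctr [0.6321 0.0435] size [0.0906 0.0901] ang 88.18 fill 0.946 P [0.6251 0.0396 0.0529]
lid 2260 [242. 213.] ctr [ 0.63   -0.0526] size [0.09   0.0886] ang 88.4 fill 0.766 P [ 0.6235 -0.0496  0.0528]
knob 328 [311. 151.] ctr [0.5345 0.0468] size [0.0252 0.0244] ang 88.41 fill 0.916 P [0.534  0.0472 0.0889]
knob 297 [239. 222.] ctr [ 0.6286 -0.0523] size [0.0249 0.0277] ang 86.87 fill 0.787 P [ 0.6287 -0.0523  0.0887]
knob 330 [308. 222.] ctr [0.6313 0.0431] size [0.025  0.0276] ang 89.26 fill 0.872 P [0.6314 0.0429 0.0889]
```

View pics/w9.png

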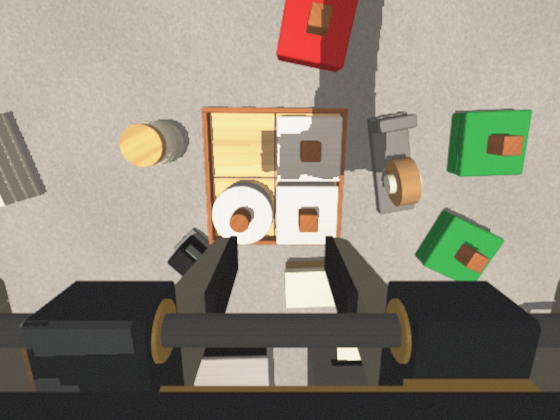

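All three tins are within about 2 mm of their bay centres, nothing else has moved, and the gripper is clear. I'll hand it in.

```bash
python3 -c "
from bench import robot
print(robot.close_job())"
```

```text
the job is handed in; nothing more can be done
None
```

The round tin is now in the reader's bay and each square tin is in a bay of its own. I handed the job in at about 22 s, and no verdict was reported.

- **Moves:** I slid square tin b from the far bay to the diagonal bay, square tin a from the reader's bay to the far bay, and the round tin from the near bay to the reader's bay. I gripped each tin by its knob and kept it flat on the tray.
- **Last check (wrist camera):**
  - The round tin was about 2 mm from its bay centre.
  - The square tins were about 1 mm from theirs and aligned with the tray.
  - The bystanders and look-alikes in the wrist view (jar, tape, red and green tins) looked unmoved. I took no final scene or side picture, so the mug, stapler and basket were not rechecked.
- **What failed or disagreed:**
  - **First grip:** it closed on air, because the fingertips showed about 37 mm above the reported TCP. I lowered further to allow for that.
  - **Round tin placing:** its first slide stopped 3 mm short, so I regripped it and nudged it over.
  - **Force:** readings while holding a tin stayed under about 10 N, mostly light downward pressing.

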